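# Set a seal drive collar on the shaft flat

## Robot

A 6-joint arm with a two-finger parallel gripper is mounted at the origin on the work surface. World frame = base frame: x ahead of the robot, y to its left, z up, the work surface at z = 0. Lengths are in m, angles in degrees, forces in N, time in s.
With the tool pointing down it reaches from about 0.375 to 0.9 m from the base axis. Payload 3.1 kg.
Tool frame: the origin (TCP) lies on the centre line of the jaws, within the pads' length; the fingertips stand 25 mm ahead of it and the grasp point (between the pads) lies 6 mm ahead of it; z points along the fingers, y is the line along which they close (so a half turn about z gives the same grasp; the last joint's range is limited). The gripper opens to 87 mm and grips with 3 to 60 N. Pads are 19 mm wide; open, the fingers measure 117 mm over their backs; the gripper's body (75 mm by 190 mm) begins 51 mm behind the grasp point.
Start: joints at [-77.091, 30.224, 82.088, -0, 67.689, -10.227], TCP at [0.246, -0.575, 0.248] pointing down, gripper open.
Joint ranges: [-176.69, 176.69], [-43.24, 126.21], [12.49, 139.97], [-82, 262], [0, 151.66], [-163.58, 163.58]. Speed limits (degrees/s): [159.86, 159.86, 180, 180, 180, 180].

## Interface

Orientations are given as a 3x3 rotation matrix whose columns are the frame's x, y, z axes.
In Python, from rig import * gives the robot as it stands.
- The arm moves only by the tool step_arm, never from a script. Its argument "steps" is a list of rows, each a list of 7 numbers: the shift along the tool's x, y, z normalised to -1 to 1, where 1 is 0.3 m, then the turn, a rotation vector about the tool's x, y, z normalised to -1 to 1, where 1 is 45 degrees, then the gripper's target within -1 to 1 (shut at 1, half-way at 0, fully open at -1). A call has 1 to 8 rows; each row is the pose to reach, as a shift and turn from the pose commanded when the call began, along the tool's axes at that moment; what a row does not reach only later rows make up. A row lasts 1/12 s, in which the tool goes at most 41.7 mm and 7.16 degrees, less where a joint would pass 70% of its speed; a pose out of reach is approached as far as the arm can. A call with a number of a shift or a turn outside -1 to 1 is refused whole. A call with a gripper value outside its range is refused whole. The fingers move at their own pace and stop on an object; the grip force is fixed at half the most. Time passes only in rows, so rows that repeat a pose let the fingers close. It gives the time, the measured TCP pose, the force, the opening and the grip force at its end, in the units of the state.
- read_state(): the state, without advancing time (a new reading comes with each control period).
- capture(name): name is "side" or "top" or "wrist"; returns a dict with "image" (480x640x3 uint8, red, green, blue), "vertical_fov" (degrees; the focal length in pixels is half the picture's height over the tangent of half this angle, whatever the lens; pixels are square), "cx", "cy" (the principal point, pixels), "world_from_camera" (4x4, takes a point from camera to world coordinates); the wrist camera has in their place "T_tool_cam" (4x4, takes a point from camera to tool coordinates, whose origin is the TCP and whose axes are the flange's). Camera axes: x right, y down, z forward; pixel columns grow to the right and rows downward; lengths in m; the calibration is good to about 2 mm. A picture is of the moment at which its call begins: read the wrist's pose just before it. There is no depth.
- hand_in(): hands the job in; it is judged then, once.
The state is a dict: "time_s": time; "joint_positions": joint angles; "qvel": joint speeds; "tau": joint torques, N m; "position": TCP position; "tcp_rot": TCP orientation; "force": force on the tool from outside, world axes, zero at the start; "moment": the same for the moment, N m; "opening": opening from 0.0 (shut) to 1.0 (fully open); "grasp_force": force on a finger pad.
Only numpy, scipy, OpenCV 4.12 (cv2) and the standard library are available. Lean on these libraries where they do the work, as an engineer would, in place of code of your own. Each camera call takes 0.05 s, during which the arm holds its last target. There are 200 camera calls.

## Task

A pump's bearing bracket stands on the bench with its shaft upright: grip the bare shaft end and turn it until your fingers feel the milled flat squarely in the middle of the open side of the half-round splash guard, one finger on the flat. Then fetch the steel collar that carries a set screw, slip it over the shaft end with its screw on that flat, and push it down against the seal spring until it sits fully home on the sleeve end. Finish while still gripping it and holding it down there, ready for a mate to tighten the screw from the open side; leave the other things on the bench where they lie.

Things in the scene. Friction and masses are not known exactly. Their poses are not given: they have to be found in the camera images.
- pump: green cast pump bearing bracket standing upright, 172 mm across, fixed to the bench; origin on the shaft axis at bench level, z up, +x points to the middle of the open side of the half-round sheet guard. The guard (radius 74 mm round the shaft, on the -x side) reaches from 152 to 200 mm above the bench. Two gland studs, 43 mm from the axis at +y and -y, reach 172 mm
- seal_cup: spring-loaded steel cup of the seal round the shaft sleeve, 41 mm outside, 33 mm inside, 23 mm high; origin at the centre of its underside; its top is 193 mm above the bench when free; it pushes up with about 5 N there and 11 N when pushed down 7 mm, level with the sleeve end. It rises out of a 45 mm wide fixed seal body whose top is 174 mm above the bench
- shaft_end (a point): centre of the shaft's top face, 236 mm above the bench; z along the shaft. The shaft end is 24 mm in diameter from the 32 mm sleeve's end (a shoulder 186 mm above the bench) to the top, the last 4 mm chamfered to 20 mm; it turns endlessly about the vertical with about 0.07 N m of friction and stays where it is left
- shaft_flat: the single flat milled 3 mm deep along the shaft end, 16 mm wide, from 186 to 232 mm above the bench; origin at its centre (9 mm from the shaft axis, 209 mm above the bench), x points straight out of the flat, z up. The shaft measures 21 mm across the flat and 24 mm elsewhere, so fingers square on the flat close to 21 mm
- pump_seat (a point): point on the shaft axis at the sleeve end, 186 mm above the bench, where the collar's underside must sit
- collar_mid (a point): steel drive collar lying flat on the bench, 48 mm in diameter, 22 mm high, bore 25.8 mm, about 0.22 kg; point at its centre, 11 mm above its underside; z up its axis, x outward along the set screw at half height, which is 8 mm thick, stands 8.5 mm out of the rim and shows a 5 mm thick tip 2.7 mm inside the bore: the collar goes down the shaft only with the tip over the flat
- collar_screw (a point): outer end of the collar's set screw, 32.5 mm from the collar's axis along its x, 11 mm above its underside
- spacer: plain steel ring without screw, OD 52 mm, hole 33 mm, 18 mm high; bystander, origin at the centre of its underside
- bearing: ball bearing, OD 47 mm, 14 mm high; bystander, origin at the centre of its underside
- hexkey: bent hex key, legs 85 and 28 mm, 6 mm thick; bystander lying flat, origin on the long leg's underside
- marker: marker pen 135 mm long, 15 mm thick; bystander, origin under its middle
- scraper: flat steel scraper with wooden handle, 200 x 30 x 12 mm; bystander, origin under its middle
- fluid: white plastic bottle, 56 mm across, 135 mm tall; bystander, origin at the centre of its underside
- hammer: hand hammer lying flat; bystander, origin on its handle line at bench level

How it is judged:
By the outcome, as a careful person would: the job done as asked, in the order asked, and still so for the second after the job is handed in, while the arm keeps its last pose, push and grip.
It also fails if it takes over 64 s, if anything falls off the work surface, if the arm or the gripper's body presses on something with over 40 N, if the wrist force passes 120 N, or if a joint passes its speed limit or range.

## Working session

There is one attempt and no reset: what is moved stays moved. The work goes in short steps, Python scripts to look and compute and a tool call to move; the robot and the scene stay as the last step left them, time stands still between calls to the robot, and variables do not carry over. Pictures are saved under pics/ and viewed, at most 10 in all, crops included, and the job is handed in when it is done.

Besides the shell and the picture viewer there is one more tool, called after "Call:" by a JSON object that holds its "name" and its "arguments", one argument or row to a line. step_arm: Moves the arm, as the interface text tells. Scaled input: -1 to 1 covers 0.3 m each way for a shift and 45 degrees each way for a turn. Its arguments: {"type":"object","properties":{"steps":{"type":"array"}},"required":["steps"]}

```bash
mkdir -p pics; ls; cat > h.py <<'E'
from rig import *
import numpy as np, cv2
def K(c):
    f=240/np.tan(np.radians(c["vertical_fov"]/2)); return f
def save(c,n): cv2.imwrite("pics/"+n+".png",c["image"][:,:,::-1])
def pose(c,s=None):
    if "world_from_camera" in c: return np.array(c["world_from_camera"])
    T=np.eye(4);T[:3,:3]=s["tcp_rot"];T[:3,3]=s["position"];return T@np.array(c["T_tool_cam"])
def ray(c,T,u,v,z):
    f=K(c);d=T[:3,:3]@np.array([(u-c["cx"])/f,(v-c["cy"])/f,1]);o=T[:3,3]
    return o+d*(z-o[2])/d[2]
def proj(c,T,p):
    q=np.linalg.inv(T)@np.append(p,1);f=K(c);return q[:2]/q[2]*f+[c["cx"],c["cy"]]
E
python3 - <<'E'
from h import *
import pickle
s=read_state();print(s)
a={}
for n in("side","top","wrist"):
    c=capture(n);a[n]=(c,pose(c,s));save(c,n+"0");print(n,K(c),c["cx"],c["cy"],np.round(a[n][1],3).tolist())
pickle.dump(a,open("a.pkl","wb"))
E
```

```text
pics
{'time_s': 0.0, 'joint_positions': array([-7.70910454e+01,  3.02794466e+01,  8.21546674e+01, -1.55053254e-03,
        6.76881737e+01, -1.02271935e+01]), 'qvel': array([ 0.07839901,  0.03146778,  0.0363092 , -0.0032037 , -0.0032966 ,
       -0.04951039]), 'tau': array([ 2.44174225e-04, -4.40037918e+01, -1.76593155e+01,  6.32757484e-02,
        5.80548355e-02, -1.58522348e-04]), 'position': array([ 0.24544498, -0.5740702 ,  0.24657595]), 'tcp_rot': array([[ 9.19569829e-01,  3.92926302e-01, -5.01215707e-04],
       [ 3.92926462e-01, -9.19567556e-01,  2.07478612e-03],
       [ 3.54336335e-04, -2.10485163e-03, -9.99997722e-01]]), 'force': array([-0.08333851,  0.37784023, -0.10781343]), 'moment': array([-0.02852363, -0.0168002 , -0.00076124]), 'grasp_force': 0.0, 'opening': 1.0042567429250175}
side 568.9549082439285 316.5509106540394 238.96601264333526 [[-0.832, -0.42, 0.362, 0.173], [-0.554, 0.643, -0.528, 0.635], [-0.012, -0.64, -0.768, 1.069], [0.0, 0.0, 0.0, 1.0]]
top 471.46598747521136 321.4697156041631 236.66491116183784 [[-0.026, -0.984, 0.179, 0.397], [-1.0, 0.027, 0.004, 0.001], [-0.009, -0.178, -0.984, 1.308], [0.0, 0.0, 0.0, 1.0]]
wrist 350.3342578978859 318.4586550993237 233.84650256380857 [[0.393, -0.889, -0.234, 0.31], [-0.92, -0.38, -0.098, -0.547], [-0.002, 0.254, -0.967, 0.385], [0.0, 0.0, 0.0, 1.0]]
```

View pics/top0.png

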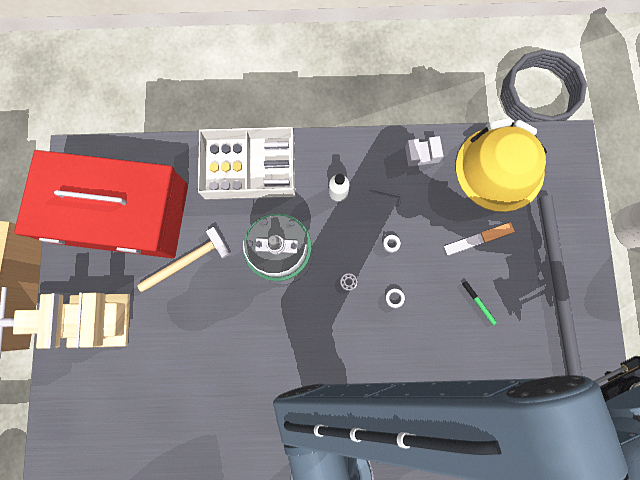

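View pics/side0.png

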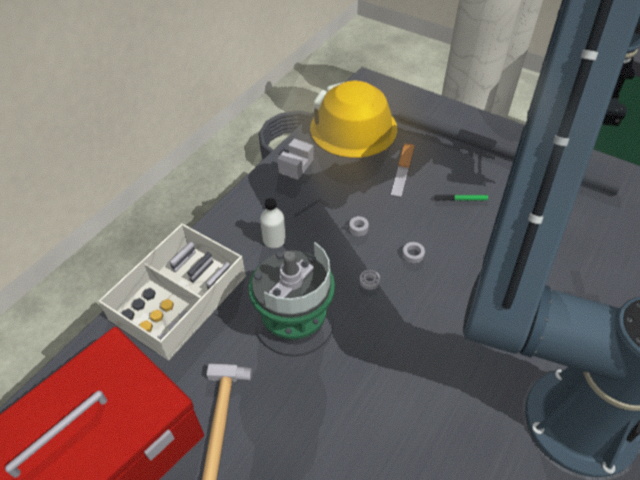

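The top view shows the pump at about (277,243), the rings at (392,242) and (395,298), and the bearing at (349,282). The guard is on the robot side, so it opens away from the robot. I'll enlarge the pump and the rings.

```bash
python3 - <<'E'
from h import *
import pickle
a=pickle.load(open("a.pkl","rb"))
t=a["top"][0]["image"];s=a["side"][0]["image"]
R=lambda im,x,y,w,h:cv2.resize(im[y:y+h,x:x+w],(400,300),interpolation=cv2.INTER_CUBIC)
m=np.vstack([np.hstack([R(t,237,213,80,60),R(t,360,255,80,60)]),np.hstack([R(s,240,235,100,75),R(s,340,205,100,75)])])
# second ring in place: overlay upper ring
m[0:150,600:800]=cv2.resize(t[227:257,372:412],(200,150),interpolation=cv2.INTER_CUBIC)
cv2.imwrite("pics/m1.png",m[:,:,::-1])
for uv,z in(((392,242),.02),((395,298),.02),((276,242),.236),((349,282),.014)):print(uv,ray(*a["top"],*uv,z).round(4))
for uv,z in(((358,225),.02),((413,252),.02),((290,260),.236)):print(uv,ray(*a["side"],*uv,z).round(4))
E
```

```text
(392, 242) [ 0.6106 -0.1878  0.02  ]
(395, 298) [ 0.4566 -0.1879  0.02  ]
(276, 242) [0.582  0.1112 0.236 ]
(349, 282) [ 0.5037 -0.0652  0.014 ]
(358, 225) [ 0.6077 -0.1789  0.02  ]
(413, 252) [ 0.4561 -0.177   0.02  ]
(290, 260) [0.5791 0.1311 0.236 ]
```

View pics/m1.png

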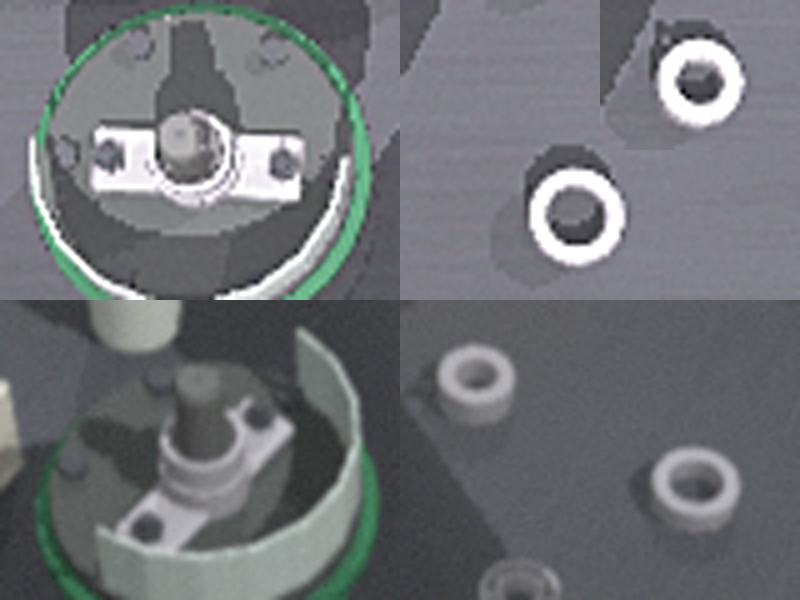

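The crops show the smaller ring, near (0.61,-0.185), is the collar, with a dark screw toward the upper left. The ring with the bigger hole is the spacer. Next I'll look at the collar with the wrist camera.

Call:
{"name": "step_arm", "arguments": {
  "steps": [
    [0.4,-0.18,0.04,0,0,0,-1],
    [0.81,-0.35,0.08,0,0,0,-1],
    [0.81,-0.35,0.08,0,0,0,-1],
    [0.81,-0.35,0.08,0,0,0,-1],
    [0.81,-0.35,0.08,0,0,0,-1],
    [0.81,-0.35,0.08,0,0,0,-1],
    [0.81,-0.35,0.08,0,0,0,-1]
  ]
}}

```text
time_s: 0.73
position: [0.4301, -0.3778, 0.2227]
tcp_rot: [[0.918, 0.396, -0.0], [0.396, -0.918, 0.004], [0.001, -0.004, -1.0]]
force: [0.5, 0.5, 1.2]
opening: 0.994
grasp_force: 0.0
```

Call:
{"name": "step_arm", "arguments": {
  "steps": [
    [0.4,-0.18,0.04,0,0,0,-1],
    [0.81,-0.35,0.08,0,0,0,-1],
    [0.81,-0.35,0.08,0,0,0,-1],
    [0.81,-0.35,0.08,0,0,0,-1],
    [0.81,-0.35,0.08,0,0,0,-1],
    [0.81,-0.35,0.08,0,0,0,-1],
    [0.81,-0.35,0.08,0,0,0,-1],
    [0.81,-0.35,0.08,0,0,0,-1]
  ]
}}

```text
time_s: 1.4
position: [0.612, -0.187, 0.1986]
tcp_rot: [[0.917, 0.398, 0.0], [0.398, -0.917, 0.001], [0.0, -0.001, -1.0]]
force: [0.7, -1.4, -0.2]
opening: 1.003
grasp_force: 0.0
```

```bash
cat >> h.py <<'E'
import pickle
def wshot(n):
    s=read_state();c=capture("wrist");T=pose(c,s);save(c,n);pickle.dump((c,T,s),open(n+".pkl","wb"))
    print(s["time_s"],s["position"].round(4),s["tcp_rot"].round(3).tolist(),s["joint_positions"].round(1));return c,T,s
E
python3 - <<'E'
from h import *
c,T,s=wshot("w1");print(proj(c,T,[.61,-.185,.02]))
E
```

```text
1.4 [ 0.612  -0.187   0.1986] [[0.917, 0.398, 0.0], [0.398, -0.917, 0.001], [0.0, -0.001, -1.0]] [-27.   34.5  82.5   0.1  63.   39.5]
[315.51866303 221.34015945]
```

View pics/w1.png

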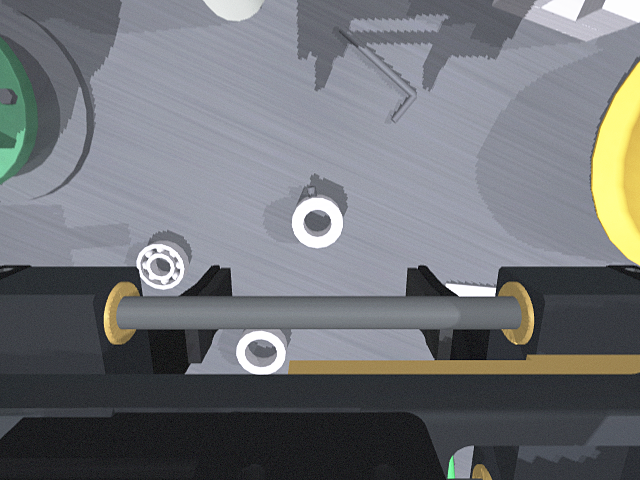

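The collar is at (318,221) with its screw toward (310,190). The bearing is at (161,265) and the spacer at (261,352). Now I'll raise the arm and look at the pump from above.

Call:
{"name": "step_arm", "arguments": {
  "steps": [
    [0,0,-0.6,0,0,0,-1],
    [0,0,-0.6,0,0,0,-1],
    [0,0,-0.6,0,0,0,-1],
    [0,0,-0.6,0,0,0,-1],
    [0,0,-0.6,0,0,0,-1]
  ]
}}

```text
time_s: 1.87
position: [0.6109, -0.1937, 0.3875]
tcp_rot: [[0.921, 0.391, 0.011], [0.391, -0.921, -0.007], [0.007, 0.01, -1.0]]
force: [1.4, 0.1, 0.1]
opening: 1.001
grasp_force: 0.0
```

Call:
{"name": "step_arm", "arguments": {
  "steps": [
    [0.31,-0.96,0,0,0,0,-1],
    [0.31,-0.96,0,0,0,0,-1],
    [0.31,-0.96,0,0,0,0,-1],
    [0.31,-0.96,0,0,0,0,-1],
    [0.31,-0.96,0,0,0,0,-1],
    [0.31,-0.96,0,0,0,0,-1],
    [0.31,-0.96,0,0,0,0,-1],
    [0.31,-0.96,0,0,0,0,-1]
  ]
}}

```text
time_s: 2.53
position: [0.5804, 0.1142, 0.3797]
tcp_rot: [[0.919, 0.395, -0.001], [0.395, -0.919, 0.002], [-0.0, -0.003, -1.0]]
force: [-0.3, -0.2, 0.4]
opening: 1.0
grasp_force: 0.0
```

```bash
python3 - <<'E'
from h import *
c,T,s=wshot("w2")
im=c["image"];w1=cv2.imread("pics/w1.png")[:,:,::-1]
u,v=np.round(proj(c,T,[.582,.118,.21])).astype(int);print(u,v)
x0,y0=max(u-100,0),max(v-100,0);print("crop",x0,y0)
A=cv2.resize(im[y0:y0+200,x0:x0+200],(600,600),interpolation=cv2.INTER_CUBIC)
B=cv2.resize(w1[171:251,298:338],(200,400),interpolation=cv2.INTER_CUBIC)
m=np.zeros((600,800,3),np.uint8);m[:,:A.shape[1]]=A;m[:400,600:]=B
cv2.imwrite("pics/m2.png",m[:,:,::-1])
E
```

```text
2.5333 [0.5804 0.1142 0.3797] [[0.919, 0.395, -0.001], [0.395, -0.919, 0.002], [-0.0, -0.003, -1.0]] [ 0.2 20.7 76.8  0.1 82.6 66.9]
315 219
crop 215 119
```

View pics/m2.png

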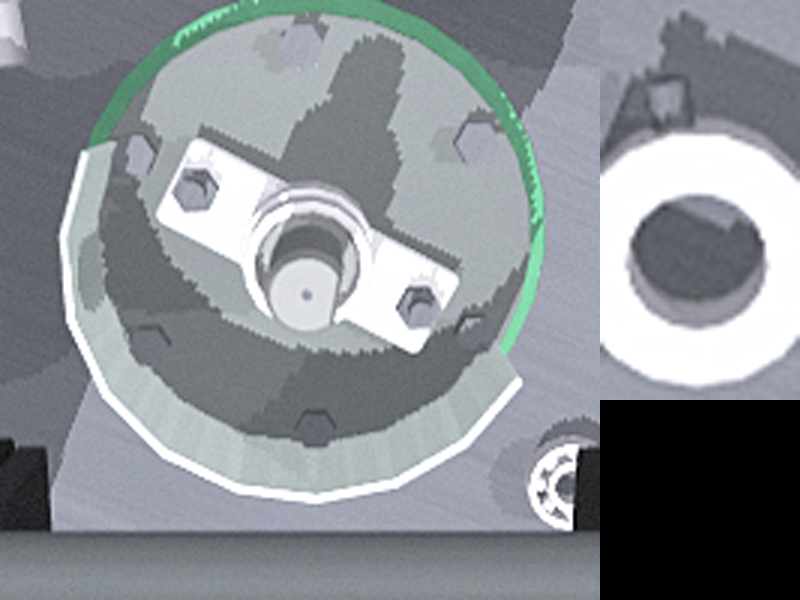

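The pump view shows the shaft dot at crop (307,294), the studs at (197,188) and (417,306), and the guard ends at (80,152) and (521,380). The flat seems to face crop right. I'll compute positions and enlarge the shaft and collar.

```bash
python3 - <<'E'
from h import *
c,T,s=pickle.load(open("w2.pkl","rb"))
g=lambda x,y,z:ray(c,T,215+x/3-.33,119+y/3-.33,z)
sh=g(307,294,.236);a,b=g(197,188,.172),g(417,306,.172);e,f=g(80,152,.2),g(521,380,.2)
print("shaft",sh,"studmid",(a+b)/2,np.linalg.norm(a-b),"guardmid",(e+f)/2,np.linalg.norm(e-f))
for d in(a-b,e-f): print("pump x yaw",np.degrees(np.arctan2(d[1],d[0]))-90)
a0=pickle.load(open("a.pkl","rb"))
print(ray(*a0["top"],273,239,.236),ray(*a0["side"],290,254.5,.236))
c1,T1,s1=pickle.load(open("w1.pkl","rb"))
k=lambda x,y,z:ray(c1,T1,298+(x-600)/5-.4,171+y/5-.4,z)
o=k(697,258,.022);q=k(667,85,.012);print("collar",o,"screw",q,np.linalg.norm((q-o)[:2]),np.degrees(np.arctan2(*(q-o)[1::-1])))
print(proj(c,T,[*sh[:2],.209]))
A=cv2.resize(c["image"][190:240,295:345],(600,600),interpolation=cv2.INTER_CUBIC)
cv2.imwrite("pics/m3.png",A[:,:,::-1])
E
```

```text
shaft [0.58964998 0.1196182  0.236     ] studmid [0.59164562 0.12034614 0.172     ] 0.08309136094839326 guardmid [0.58967041 0.12001624 0.2       ] 0.15269946016270106
pump x yaw -5.15427894990367
pump x yaw -4.40753662980012
[0.5892483  0.11810031 0.236     ] [0.58662407 0.12051853 0.236     ]
collar [ 0.61021694 -0.18641186  0.022     ] screw [ 0.63608323 -0.16913387  0.012     ] 0.031106166317963865 33.74185365728487
[317.19221949 210.42757404]
```

View pics/m3.png

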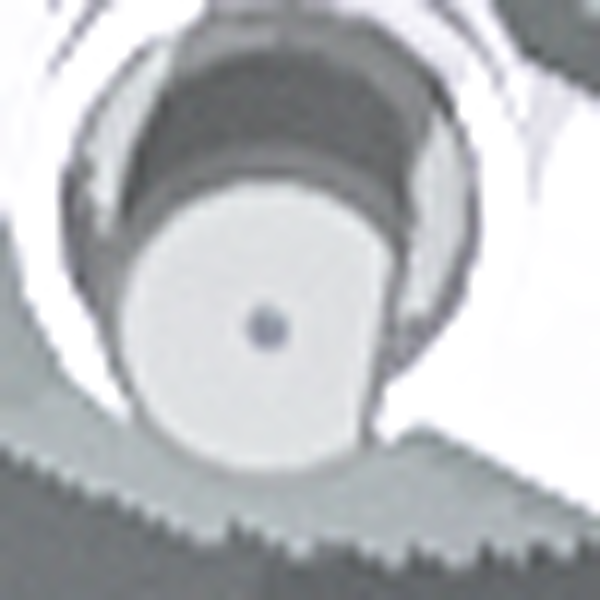

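The flat's chord runs from (393,250) to (365,440), so the normal's world yaw is about -75° and the target is about -4.6°. I'll descend over the shaft with the jaws square on the flat.

Call:
{"name": "step_arm", "arguments": {
  "steps": [
    [0.034,-0.005,0.1,0,0,0.18,-1],
    [0.034,-0.005,0.1,0,0,0.18,-1],
    [0.034,-0.005,0.2,0,0,0.18,-1],
    [0.034,-0.005,0.3,0,0,0.18,-1],
    [0.034,-0.005,0.4,0,0,0.18,-1],
    [0.034,-0.005,0.5,0,0,0.18,-1],
    [0.034,-0.005,0.51,0,0,0.18,-1],
    [0.034,-0.005,0.51,0,0,0.18,-1]
  ]
}}

```text
time_s: 3.25
position: [0.59, 0.1139, 0.2251]
tcp_rot: [[0.966, 0.258, -0.006], [0.258, -0.966, -0.001], [-0.006, -0.001, -1.0]]
force: [0.4, -0.1, -0.0]
opening: 1.0
grasp_force: 0.0
```

Call:
{"name": "step_arm", "arguments": {
  "steps": [
    [0,0,0,0,0,0,0.52],
    [0,0,0,0,0,0,0.52],
    [0,0,0,0,0,0,0.52],
    [0,0,0,0,0,0,1],
    [0,0,0,0,0,0,1],
    [0,0,0,0,0,0,1],
    [0,0,0,0,0,0,1],
    [0,0,0,0,0,0,1]
  ]
}}

```text
time_s: 3.92
position: [0.5911, 0.1163, 0.2267]
tcp_rot: [[0.966, 0.26, 0.0], [0.26, -0.966, 0.0], [0.0, 0.0, -1.0]]
force: [-0.1, -0.4, 0.9]
opening: 0.479
grasp_force: 0.0
```

Call:
{"name": "step_arm", "arguments": {
  "steps": [
    [0,-0.011,0,0,0,0,0.4],
    [0,-0.011,0,0,0,0,1],
    [0,-0.011,0,0,0,0,1],
    [0,-0.011,0,0,0,0,1],
    [0,-0.011,0,0,0,0,1],
    [0,-0.011,0,0,0,0,1],
    [0,-0.011,0,0,0,0,1],
    [0,-0.011,0,0,0,0,1]
  ]
}}

```text
time_s: 4.58
position: [0.5898, 0.1207, 0.2264]
tcp_rot: [[0.966, 0.259, -0.001], [0.259, -0.966, 0.003], [-0.0, -0.003, -1.0]]
force: [-0.9, 6.0, 0.5]
opening: 0.241
grasp_force: 29.9
```

```bash
python3 -c "
from h import *
s=read_state();print(s['opening']*87,s['grasp_force'],s['force'],s['moment'],s['position'],s['joint_positions'])"
```

```text
20.940733870791373 29.91228832383058 [-0.91095355  5.99781719  0.46073083] [ 0.92153863  0.18401724 -0.06355058] [0.5898034  0.12072086 0.22639405] [ 0.8717411  29.84645925 86.74277254  0.16749513 63.4651197  75.77700937]
```

The opening is 20.9 mm, so the jaws are square on the flat. Next I'll turn the shaft +70.4° in world.

Call:
{"name": "step_arm", "arguments": {
  "steps": [
    [-0.001,-0.001,0,0,0,-0.15,1],
    [-0.002,-0.002,0,0,0,-0.3,1],
    [-0.003,-0.003,0,0,0,-0.45,1],
    [-0.003,-0.003,0,0,0,-0.6,1],
    [-0.003,-0.003,0,0,0,-0.75,1],
    [-0.003,-0.003,0,0,0,-0.78,1],
    [-0.003,-0.003,0,0,0,-0.78,1]
  ]
}}

```text
time_s: 5.17
position: [0.5886, 0.1211, 0.2264]
tcp_rot: [[0.641, 0.768, -0.001], [0.768, -0.641, 0.002], [0.001, -0.002, -1.0]]
force: [-0.9, 5.2, 0.1]
opening: 0.234
grasp_force: 29.9
```

Call:
{"name": "step_arm", "arguments": {
  "steps": [
    [-0.001,-0.001,0,0,0,-0.15,1],
    [-0.001,-0.002,0,0,0,-0.3,1],
    [-0.001,-0.003,0,0,0,-0.45,1],
    [-0.001,-0.003,0,0,0,-0.6,1],
    [-0.001,-0.003,0,0,0,-0.75,1],
    [-0.001,-0.003,0,0,0,-0.78,1],
    [-0.001,-0.003,0,0,0,-0.78,1],
    [-0.001,-0.003,0,0,0,-0.78,1]
  ]
}}

```text
time_s: 5.83
position: [0.5875, 0.1208, 0.2264]
tcp_rot: [[0.085, 0.996, -0.002], [0.996, -0.085, 0.001], [0.001, -0.002, -1.0]]
force: [-3.4, 4.9, 0.3]
opening: 0.24
grasp_force: 29.8
```

```bash
python3 -c "
from h import *
s=read_state();print(s['opening']*87,s['grasp_force'],s['force'],s['moment'],s['position'],s['joint_positions'],np.degrees(np.arctan2(s['tcp_rot'][1,1],s['tcp_rot'][0,1])))"
```

```text
20.852726610850144 29.845042487431783 [-3.35069466  4.86412476  0.25016242] [0.70304208 0.52377103 0.01811371] [0.58746633 0.12076336 0.22639524] [9.31251045e-01 2.97024627e+01 8.70271249e+01 4.55907895e-02
 6.33772433e+01 5.79667344e+00] -4.885861642950677
```

The shaft is turned to -4.9° and the grip still reads 20.9 mm. I'll release, rise and check.

Call:
{"name": "step_arm", "arguments": {
  "steps": [
    [0,0,0,0,0,0,0],
    [0,0,0,0,0,0,-0.2],
    [0,0,0,0,0,0,-0.2],
    [0,0,0,0,0,0,-0.5],
    [0,0,-0.13,0,0,0,-1],
    [0,0,-0.26,0,0,0,-1],
    [0,0,-0.39,0,0,0,-1],
    [0,0,-0.5,0,0,0,-1]
  ]
}}

```text
time_s: 6.5
position: [0.589, 0.1198, 0.3794]
tcp_rot: [[0.084, 0.996, 0.003], [0.996, -0.084, -0.001], [-0.001, 0.003, -1.0]]
force: [0.1, -0.3, 0.2]
opening: 0.76
grasp_force: 0.0
```

Call:
{"name": "step_arm", "arguments": {
  "steps": [
    [0,0,0,0,0,0,-1],
    [0,0,0,0,0,0,-1]
  ]
}}

```text
time_s: 6.67
position: [0.5897, 0.1199, 0.3794]
tcp_rot: [[0.084, 0.996, 0.007], [0.996, -0.084, -0.001], [-0.0, 0.007, -1.0]]
force: [-0.2, -0.3, -1.3]
opening: 0.914
grasp_force: 0.0
```

```bash
python3 - <<'E'
from h import *
c,T,s=wshot("w3")
u,v=np.round(proj(c,T,[.59,.1195,.21])).astype(int);x0,y0=u-75,v-75;print("crop",x0,y0)
A=cv2.resize(c["image"][y0:y0+150,x0:x0+150],(600,600),interpolation=cv2.INTER_CUBIC)
cv2.imwrite("pics/m4.png",A[:,:,::-1])
E
```

```text
6.6667 [0.5897 0.1199 0.3794] [[0.084, 0.996, 0.007], [0.996, -0.084, -0.001], [-0.0, 0.007, -1.0]] [ 0.9 21.4 75.7 -0.  82.5  5.7]
crop 241 147
```

View pics/m4.png

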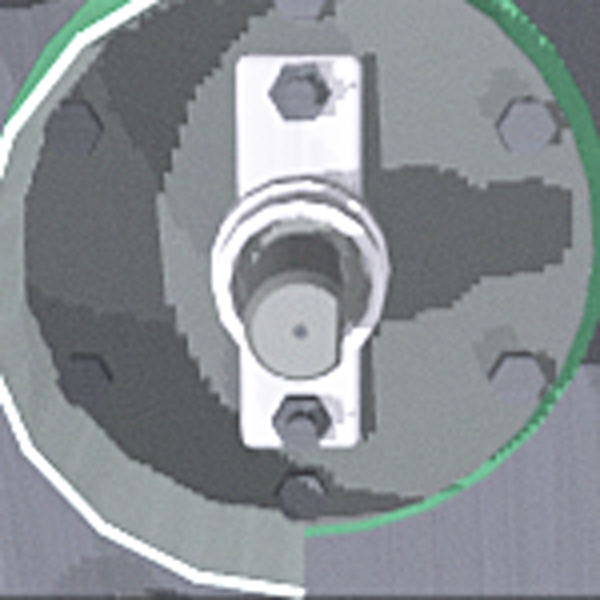

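Both the gland plate and the flat are aligned with the tool axes: plate edges at x≈240 and 360, flat edge at x≈338. The flat faces the open side. Now I'll go to the collar.

Call:
{"name": "step_arm", "arguments": {
  "steps": [
    [-0.98,0.15,0,0,0,0.57,-1],
    [-0.98,0.15,0,0,0,0.57,-1],
    [-0.98,0.15,0,0,0,0.57,-1],
    [-0.98,0.15,0,0,0,0.57,-1],
    [-0.98,0.15,0,0,0,0.57,-1],
    [-0.98,0.15,0,0,0,0.57,-1],
    [-0.98,0.15,0,0,0,0.57,-1],
    [-0.98,0.15,0,0,0,0.57,-1]
  ]
}}

```text
time_s: 7.38
position: [0.608, -0.1838, 0.3732]
tcp_rot: [[0.512, 0.859, -0.004], [0.859, -0.512, -0.003], [-0.004, -0.002, -1.0]]
force: [0.1, -0.5, -0.1]
opening: 1.003
grasp_force: 0.0
```

Call:
{"name": "step_arm", "arguments": {
  "steps": [
    [0,0,0.7,0,0,0.57,-1],
    [0,0,0.7,0,0,0.57,-1],
    [0,0,0.7,0,0,0.57,-1],
    [0,0,0.7,0,0,0.57,-1],
    [0,0,0.7,0,0,0.57,-1],
    [0,0,0.7,0,0,0.57,-1],
    [0,0,0.7,0,0,0.57,-1],
    [0,0,0.7,0,0,0.57,-1]
  ]
}}

```text
time_s: 8.05
position: [0.6094, -0.1766, 0.1673]
tcp_rot: [[0.83, 0.558, 0.001], [0.558, -0.83, -0.0], [0.0, 0.001, -1.0]]
force: [0.2, -0.3, 0.4]
opening: 1.002
grasp_force: 0.0
```

```bash
python3 - <<'E'
from h import *
c,T,s=pickle.load(open("w3.pkl","rb"));print("shaft",ray(c,T,315.4,229.4,.236))
c,T,s=wshot("w4")
u,v=np.round(proj(c,T,[.615,-.183,.02])).astype(int);x0,y0=u-50,v-50;print("crop",x0,y0)
A=cv2.resize(c["image"][y0:y0+100,x0:x0+100],(600,600),interpolation=cv2.INTER_CUBIC)
cv2.imwrite("pics/m5.png",A[:,:,::-1])
E
```

```text
shaft [0.58902805 0.11913948 0.236     ]
8.05 [ 0.6094 -0.1766  0.1673] [[0.83, 0.558, 0.001], [0.558, -0.83, -0.0], [0.0, 0.001, -1.0]] [-26.2  36.3  84.8  -0.   58.8  29.8]
crop 278 177
```

View pics/m5.png

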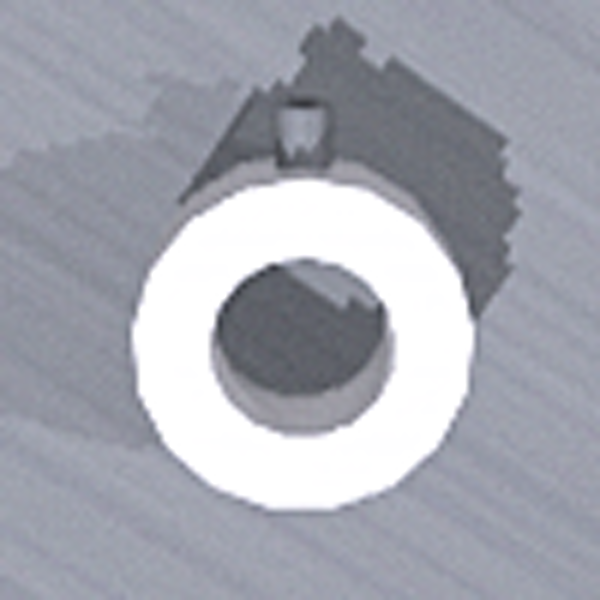

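The collar's top face centre is at crop (304,345), and the screw runs up with its outer end at about (303,103). So it's nearly aligned with the tool.

```bash
python3 - <<'E'
from h import *
c,T,s=pickle.load(open("w4.pkl","rb"));R=s["tcp_rot"]
k=lambda x,y,z:ray(c,T,278+x/6-.4,177+y/6-.4,z)
o=k(304,345,.022);q=k(303,101,.012);d=R.T@(q-o);print(o,q,d,np.degrees(np.arctan2(d[1],d[0])),"edges",k(132,345,.022)-k(475,345,.022))
print("shift",R.T@(np.array([o[0],o[1],.028])-s["position"])/.3, np.degrees(np.arctan2(R[1,0],R[0,0])))
E
```

```text
[ 0.61051951 -0.18642219  0.022     ] [ 0.63764006 -0.16807296  0.012     ] [ 3.27400417e-02 -8.34293649e-05  1.00150846e-02] -0.1460028730438476 edges [-0.02670597  0.03973347  0.        ]
shift [-0.01545421  0.02877691  0.46436412] 33.95079708489289
```

Call:
{"name": "step_arm", "arguments": {
  "steps": [
    [-0.015,0.029,0.05,0,0,0,-1],
    [-0.015,0.029,0.15,0,0,0,-1],
    [-0.015,0.029,0.25,0,0,0,-1],
    [-0.015,0.029,0.34,0,0,0,-0.6],
    [-0.015,0.029,0.41,0,0,0,-0.4],
    [-0.015,0.029,0.455,0,0,0,-0.4],
    [-0.015,0.029,0.455,0,0,0,-0.4],
    [-0.015,0.029,0.455,0,0,0,-0.4]
  ]
}}

```text
time_s: 8.77
position: [0.6105, -0.1868, 0.0306]
tcp_rot: [[0.83, 0.558, 0.001], [0.558, -0.83, -0.001], [0.001, 0.001, -1.0]]
force: [-0.5, 0.8, 0.3]
opening: 0.732
grasp_force: 0.0
```

Call:
{"name": "step_arm", "arguments": {
  "steps": [
    [0,0,0.008,0,0,0,-0.2],
    [0,0,0.008,0,0,0,-0.1],
    [0,0,0.008,0,0,0,0.2],
    [0,0,0.008,0,0,0,0.2],
    [0,0,0.008,0,0,0,0.2],
    [0,0,0.008,0,0,0,0.2],
    [0,0,0.008,0,0,0,0.2],
    [0,0,0.008,0,0,0,0.2]
  ]
}}

```text
time_s: 9.43
position: [0.6105, -0.1863, 0.0291]
tcp_rot: [[0.83, 0.558, 0.002], [0.558, -0.83, -0.001], [0.001, 0.002, -1.0]]
force: [-1.1, 0.3, 6.6]
opening: 0.549
grasp_force: 30.0
```

The collar is gripped at 47.8 mm. I'll lift it, turn it and carry it over the shaft.

Call:
{"name": "step_arm", "arguments": {
  "steps": [
    [0,0,-0.05,0,0,0,1],
    [0,0,-0.15,0,0,0,1],
    [0,0,-0.28,0,0,0.15,1],
    [0,0,-0.42,0,0,0.3,1],
    [0,0,-0.55,0,0,0.45,1],
    [0,0,-0.68,0,0,0.6,1],
    [0,0,-0.8,0,0,0.75,1],
    [0,0,-0.9,0,0,0.863,1]
  ]
}}

```text
time_s: 10.1
position: [0.6099, -0.1861, 0.3005]
tcp_rot: [[0.996, -0.091, 0.002], [-0.091, -0.996, -0.001], [0.002, 0.001, -1.0]]
force: [1.5, -0.6, -2.3]
opening: 0.549
grasp_force: 30.0
```

Call:
{"name": "step_arm", "arguments": {
  "steps": [
    [-0.02,-0.12,0,0,0,0,1],
    [-0.04,-0.25,0,0,0,0,1],
    [-0.06,-0.38,0,0,0,0,1],
    [-0.08,-0.51,0,0,0,0,1],
    [-0.1,-0.64,0,0,0,0,1],
    [-0.13,-0.76,0,0,0,0,1],
    [-0.15,-0.87,0,0,0,0,1],
    [-0.157,-0.97,0,0,0,0,1]
  ]
}}

```text
time_s: 10.77
position: [0.5858, 0.1102, 0.297]
tcp_rot: [[0.996, -0.084, -0.002], [-0.084, -0.996, 0.0], [-0.003, -0.0, -1.0]]
force: [0.6, -0.4, -1.4]
opening: 0.55
grasp_force: 30.0
```

Call:
{"name": "step_arm", "arguments": {
  "steps": [
    [0,-0.02,0,0,0,0,1],
    [0,-0.03,0,0,0,0,1],
    [0,-0.03,0,0,0,0,1],
    [0,-0.03,0,0,0,0,1]
  ]
}}

```text
time_s: 11.1
position: [0.5885, 0.1158, 0.2973]
tcp_rot: [[0.996, -0.086, -0.001], [-0.086, -0.996, -0.001], [-0.001, 0.001, -1.0]]
force: [0.2, 0.9, -2.7]
opening: 0.545
grasp_force: 30.0
```

```bash
python3 - <<'E'
from h import *
c,T,s=wshot("w5");R=s["tcp_rot"]
print(s["opening"]*87,s["force"],np.degrees(np.arctan2(R[1,0],R[0,0])))
c2=capture("side");T2=pose(c2);u,v=np.round(proj(c2,T2,[.59,.119,.25])).astype(int);print(u,v)
A=cv2.resize(c["image"][150:350,230:410],(360,400),interpolation=cv2.INTER_CUBIC)
B=cv2.resize(c2["image"][v-50:v+50,u-55:u+55],(440,400),interpolation=cv2.INTER_CUBIC)
cv2.imwrite("pics/m6.png",np.hstack([A,B])[:,:,::-1])
E
```

```text
11.1 [0.5885 0.1158 0.2973] [[0.996, -0.086, -0.001], [-0.086, -0.996, -0.001], [-0.001, 0.001, -1.0]] [ 0.5 25.3 82.4 -0.  72.3 95.4]
47.406570963467146 [ 0.17820505  0.9452171  -2.65782021] -4.934398610984072
289 248
```

View pics/m6.png

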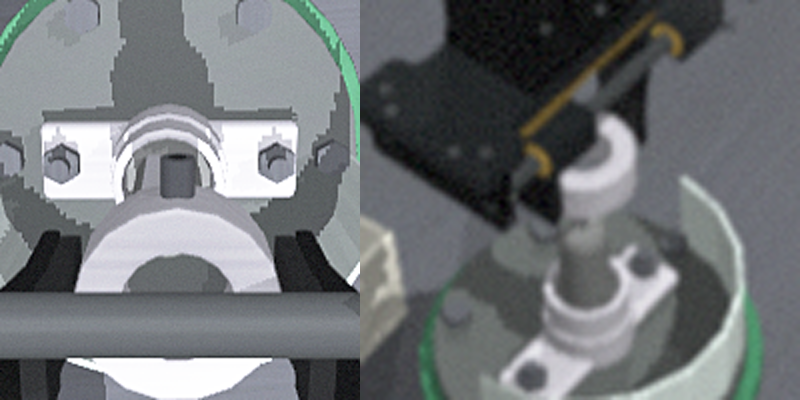

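The collar is level with its screw on the open side, and the shaft is below it. I'll correct 3 mm and lower it onto the chamfer.

Call:
{"name": "step_arm", "arguments": {
  "steps": [
    [0.002,-0.011,0,0,0,0,1],
    [0.002,-0.011,0,0,0,0,1],
    [0.002,-0.011,0.03,0,0,0,1],
    [0.002,-0.011,0.06,0,0,0,1],
    [0.002,-0.011,0.08,0,0,0,1],
    [0.002,-0.011,0.08,0,0,0,1],
    [0.002,-0.011,0.08,0,0,0,1],
    [0.002,-0.011,0.08,0,0,0,1]
  ]
}}

```text
time_s: 11.87
position: [0.5895, 0.12, 0.2735]
tcp_rot: [[0.996, -0.085, -0.0], [-0.085, -0.996, 0.0], [-0.0, 0.0, -1.0]]
force: [0.5, 0.3, -2.1]
opening: 0.549
grasp_force: 30.0
```

Call:
{"name": "step_arm", "arguments": {
  "steps": [
    [-0.001,0.002,0.01,0,0,0,1],
    [-0.001,0.002,0.02,0,0,0,1],
    [-0.001,0.002,0.03,0,0,0,1],
    [-0.001,0.002,0.04,0,0,0,1],
    [-0.001,0.002,0.047,0,0,0,1],
    [-0.001,0.002,0.047,0,0,0,1]
  ]
}}

```text
time_s: 12.37
position: [0.5887, 0.1194, 0.2589]
tcp_rot: [[0.996, -0.085, -0.001], [-0.085, -0.996, -0.0], [-0.001, 0.0, -1.0]]
force: [0.3, -0.2, -2.6]
opening: 0.551
grasp_force: 30.0
```

Call:
{"name": "step_arm", "arguments": {
  "steps": [
    [0,0,0.01,0,0,0,1],
    [0,0,0.02,0,0,0,1],
    [0,0,0.03,0,0,0,1],
    [0,0,0.045,0,0,0,1],
    [0,0,0.06,0,0,0,1],
    [0,0,0.075,0,0,0,1],
    [0,0,0.08,0,0,0,1],
    [0,0,0.08,0,0,0,1]
  ]
}}

```text
time_s: 13.03
position: [0.5888, 0.1194, 0.2348]
tcp_rot: [[0.996, -0.085, -0.001], [-0.085, -0.996, 0.0], [-0.001, 0.0, -1.0]]
force: [-0.3, -0.1, -2.2]
opening: 0.549
grasp_force: 30.0
```

Call:
{"name": "step_arm", "arguments": {
  "steps": [
    [0,0,0.01,0,0,0,1],
    [0,0,0.02,0,0,0,1],
    [0,0,0.03,0,0,0,1],
    [0,0,0.04,0,0,0,1],
    [0,0,0.05,0,0,0,1],
    [0,0,0.058,0,0,0,1],
    [0,0,0.058,0,0,0,1],
    [0,0,0.058,0,0,0,1]
  ]
}}

```text
time_s: 13.7
position: [0.589, 0.1195, 0.2191]
tcp_rot: [[0.996, -0.085, 0.0], [-0.085, -0.996, -0.0], [0.0, 0.0, -1.0]]
force: [-2.8, 0.0, 5.8]
opening: 0.549
grasp_force: 30.0
```

Call:
{"name": "step_arm", "arguments": {
  "steps": [
    [0,0,0.004,0,0,0,1],
    [0,0,0.008,0,0,0,1],
    [0,0,0.012,0,0,0,1],
    [0,0,0.012,0,0,0,1],
    [0,0,0.012,0,0,0,1],
    [0,0,0.012,0,0,0,1]
  ]
}}

```text
time_s: 14.2
position: [0.5891, 0.1194, 0.2163]
tcp_rot: [[0.996, -0.085, 0.001], [-0.085, -0.996, -0.0], [0.001, 0.0, -1.0]]
force: [-3.3, -1.3, 7.3]
opening: 0.549
grasp_force: 30.0
```

Call:
{"name": "step_arm", "arguments": {
  "steps": [
    [0,0,0.003,0,0,0,1],
    [0,0,0.006,0,0,0,1],
    [0,0,0.009,0,0,0,1],
    [0,0,0.009,0,0,0,1],
    [0,0,0.009,0,0,0,1],
    [0,0,0.009,0,0,0,1]
  ]
}}

```text
time_s: 14.7
position: [0.589, 0.1195, 0.215]
tcp_rot: [[0.996, -0.085, 0.002], [-0.085, -0.996, -0.0], [0.002, 0.0, -1.0]]
force: [-5.5, -1.2, 14.5]
opening: 0.553
grasp_force: 30.0
```

Call:
{"name": "step_arm", "arguments": {
  "steps": [
    [-0.001,0,0.003,0,0,0,1],
    [-0.002,0,0.004,0,0,0,1],
    [-0.002,0,0.004,0,0,0,1],
    [-0.002,0,0.004,0,0,0,1],
    [-0.002,0,0.004,0,0,0,1],
    [-0.002,0,0.004,0,0,0,1]
  ]
}}

```text
time_s: 15.2
position: [0.589, 0.1194, 0.215]
tcp_rot: [[0.996, -0.085, 0.003], [-0.085, -0.996, -0.0], [0.003, 0.0, -1.0]]
force: [-5.9, -1.0, 19.4]
opening: 0.548
grasp_force: 30.0
```

```bash
python3 - <<'E'
from h import *
c,T,s=wshot("w6");R=s["tcp_rot"]
print(s["opening"]*87,s["force"],s["moment"],np.degrees(np.arctan2(R[1,0],R[0,0])))
c2=capture("side");T2=pose(c2);u,v=np.round(proj(c2,T2,[.59,.119,.21])).astype(int)
A=cv2.resize(c["image"][150:350,230:410],(360,400),interpolation=cv2.INTER_CUBIC)
B=cv2.resize(c2["image"][v-50:v+50,u-55:u+55],(440,400),interpolation=cv2.INTER_CUBIC)
cv2.imwrite("pics/m7.png",np.hstack([A,B])[:,:,::-1])
E
```

```text
15.2 [0.589  0.1194 0.215 ] [[0.996, -0.085, 0.003], [-0.085, -0.996, -0.0], [0.003, 0.0, -1.0]] [ 0.8 30.5 87.7 -0.  61.6 95.7]
47.67085246158489 [-5.94666777 -1.03226131 19.40549628] [-0.14487566  1.11855336 -0.01783402] -4.875025662524767
```

View pics/m7.png

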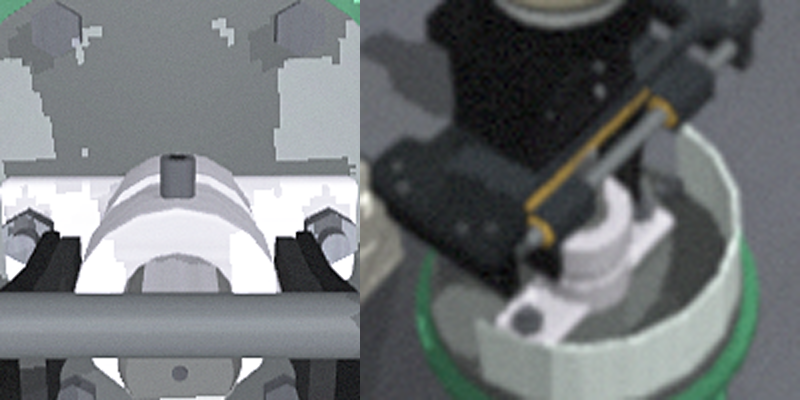

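The collar is seated. The height stayed at 0.215 while the push rose to about 20 N, the screw faces the open side, and the shaft shows through the bore. Handing in.

```bash
python3 -c "
from rig import *
print(hand_in())"
```

```text
the job is handed in; nothing more can be done
None
```

The shaft is turned so its flat faces the middle of the guard's open side (fingers closed to 20.9 mm on it), and the collar is seated on the sleeve end with its screw over the flat, still gripped and pushed down with about 20 N; handed in at about 15 s, result not reported.

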